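# Tighten an oblong specimen jar in the anti-turn channel

## Robot

A 6-joint arm with a two-finger parallel gripper is mounted at the origin on the work surface. World frame = base frame: x ahead of the robot, y to its left, z up, the work surface at z = 0. Lengths are in mm, angles in degrees, forces in N, time in s.
With the tool pointing down it reaches from about 350 to 775 mm from the base axis. Payload 5.5 kg.
Tool frame: the origin (TCP) lies midway between the tips of the shut fingers; the grasp point (between the pads) lies 19 mm behind it; z points along the fingers, y is the line along which they close (so a half turn about z gives the same grasp; the last joint's range is limited). The gripper opens to 85 mm and grips with 20 to 120 N. Pads are 22 mm wide; open, the fingers measure 114 mm over their backs; the gripper's body (76 mm by 85 mm) begins 54 mm behind the grasp point. The pads swing forward as they close: fully open they stand 13 mm farther back than shut.
Start: joints at [-73.43, 17.945, 2.641, 74.691, 0, 82.002], TCP at [239.074, -522.987, 231.323] pointing down, gripper open.
Joint ranges: [-158.12, 158.12], [-49.38, 96.58], [-58.88, 72.47], [-126.05, 133.96], [-84.25, 85.87], [-180, 180]. Speed limits (degrees/s): [147.25, 147.25, 180, 180, 180, 180].

## Interface

Orientations are given as [roll, pitch, yaw] about the fixed x, y, z axes, in that order (R = Rz(yaw) Ry(pitch) Rx(roll)).
In Python, from rig import arm gives the robot as it stands. The module is installed in compiled form; this text tells all that it offers. Calls block until the motion is done:
- arm.move_pose(position, orientation): joint-space move of the TCP to a pose.
- arm.move_linear(position, attitude=None, speed=150, force_limit=None): straight line of the TCP; attitude=None keeps the orientation; speed is the mean speed in mm/s. With force_limit (N) it stops when the force on the tool has changed by that much, and returns True; else False.
- arm.movej(angles): joint-space move.
- arm.let_go() and arm.gripper_close(squeeze=None): open the fingers fully, or close them until they stop; squeeze is the grip in N (None keeps the last).
- arm.sleep(seconds).
- arm.solve_ik(position, orientation): joint angles nearest the present ones, or None.
- arm.read_camera(name): name is "side" or "top"; returns the picture (400x640x3 uint8, blue, green, red); there is no depth.
- arm.camera_model(name): a dict with "camera_matrix" (3x3 intrinsics, pixels), "position" and "rotation" of the camera in the world. Camera axes: x right, y up, looking along -z (the intrinsics and any distortion apply to the point x, -y, -z); pixel columns grow to the right and rows downward; lengths in mm; the calibration is good to about 2 mm. A picture is of the moment at which its call begins. camera_model takes no time and is no camera call.
A pose or a line that the arm cannot do raises arm.MotionError and nothing moves.
- arm.finish_job(): hands the job in; it is judged then, once.
Readings, each from a call of its own:
- arm.get_t(): time.
- arm.get_joints(): joint angles.
- arm.get_qd(): joint speeds.
- arm.get_tau(): joint torques, N m.
- arm.get_eef_pos(): TCP position.
- arm.get_ee_rot(): TCP orientation.
- arm.get_contact_force(): force on the tool from outside, world axes, zero at the start.
- arm.get_ft_torque(): the same for the moment, N m.
- arm.get_grip_width(): opening from 0.0 (shut) to 1.0 (fully open).
- arm.get_finger_force(): force on a finger pad.
Only numpy, scipy, OpenCV 4.12 (cv2) and the standard library are available. Lean on these libraries where they do the work, as an engineer would, in place of code of your own. Each camera call takes 0.05 s, during which the arm holds its last target. There are 200 camera calls.

## Task

The oblong specimen jar has a loose screw lid, but on the slick steel table the whole jar spins with its lid. Set the oblong jar down upright in the middle of the dark steel channel, its long side along the two rails, so that they keep it from turning, then tighten its lid about a quarter turn clockwise as seen from above. Leave the jar standing there on the channel's floor.

Things in the scene. Friction and masses are not known exactly. Their poses are not given: they have to be found in the camera images.
- jar: The only oblong jar (the other jars are round): white body 72 mm long (x) by 40 wide (y) by 45 high, thin neck to 52 mm, round black screw lid with a grey bar across its top, 44 mm across, from 52 to 76 mm above the underside, centred. 0.15 to 0.35 kg, loose on the table, may be lifted by its lid. Both ends alike. Origin: centre of the underside; z up.
- lid (a joint): Angle of the jar's lid relative to the jar, rad, growing clockwise seen from above; 0 to 0.15 at the start, no stop before 2.8. It stays where left, neither rises nor sinks, and needs 0.2 N m to turn: more than the table's friction on the jar, so the jar spins with it unless braced.
- jig: The channel, fixed: dark steel base plate 160 (x) by 92 mm (y), 6 mm thick, with two rails along x, 130 mm long, 10 thick, tops 36 mm above the table, 52 mm apart inside, ends open. The jar has 6 mm to spare on each side when centred and can turn about 10 degrees either way before the rails hold it. Origin: centre of the plate's underside; z up.
Mind the look-alikes: they are no part of the job. What is shaped like the jar but purple is not meant. Of the things that look like the jig, take the one that is farthest to the robot's right at the start.

How it is judged:
By the outcome, as a careful person would: the job done as asked, in the order asked, and still so for the second after the job is handed in, with the robot touching nothing.
It also fails if it takes over 40 s, if anything falls off the work surface, if the arm or the gripper's body presses on something with over 40 N, if the wrist force passes 120 N, or if a joint passes its speed limit or range.

## Working session

There is one attempt and no reset: what is moved stays moved. The work goes in short steps, each a Python script; the robot and the scene stay as the last script left them, time stands still between calls to the robot, and variables do not carry over. Pictures are saved under pics/ and viewed, at most 10 in all, crops included, and the job is handed in when it is done.

```bash
mkdir -p pics
cat > h.py <<'E'
import numpy as np, cv2
from rig import arm
def model(n):
    m=arm.camera_model(n); return m,np.array(m["camera_matrix"],float),np.array(m["position"],float),np.array(m["rotation"],float)
def und(n,px):
    m,K,p,R=model(n); d=m.get("distortion")
    d=None if d is None else np.array(d,float)
    return cv2.undistortPoints(np.array(px,float).reshape(-1,1,2),K,d).reshape(-1,2)
def rays(n,px):
    _,K,p,R=model(n); u=und(n,px)
    return p,np.c_[u[:,0],-u[:,1],-np.ones(len(u))]@R.T
def plane(n,px,z):
    p,d=rays(n,px); return p+d*((z-p[2])/d[:,2])[:,None]
def proj(n,P):
    _,K,p,R=model(n); q=(np.atleast_2d(P)-p)@R; q=q*[1,-1,-1]
    q=q@K.T; return q[:,:2]/q[:,2:]
def tri(a,b,pa,pb):
    p,d=rays(a,[pa]);q,e=rays(b,[pb]);d=d[0];e=e[0]
    s=np.linalg.lstsq(np.c_[d,-e],q-p,rcond=None)[0]
    A=p+s[0]*d;B=q+s[1]*e;return (A+B)/2,np.linalg.norm(A-B)
E
python3 - <<'E'
from h import *
np.set_printoptions(precision=2,suppress=True)
for n in("side","top"):
    cv2.imwrite(f"pics/{n}0.png",arm.read_camera(n)); print(n,arm.camera_model(n))
print(arm.get_t(),arm.get_ee_rot())
E
```

```text
side {'camera_matrix': array([[384.23,   0.  , 318.6 ],
       [  0.  , 384.23, 200.32],
       [  0.  ,   0.  ,   1.  ]]), 'position': array([ 228.82, -447.85,  496.93]), 'rotation': array([ 53.23,   0.74, -24.95])}
top {'camera_matrix': array([[422.39,   0.  , 318.58],
       [  0.  , 422.39, 204.83],
       [  0.  ,   0.  ,   1.  ]]), 'position': array([365.64,  48.57, 900.86]), 'rotation': array([  6.  ,   1.55, -91.21])}
0.1 [-179.91   -0.01   24.57]
```

View pics/top0.png

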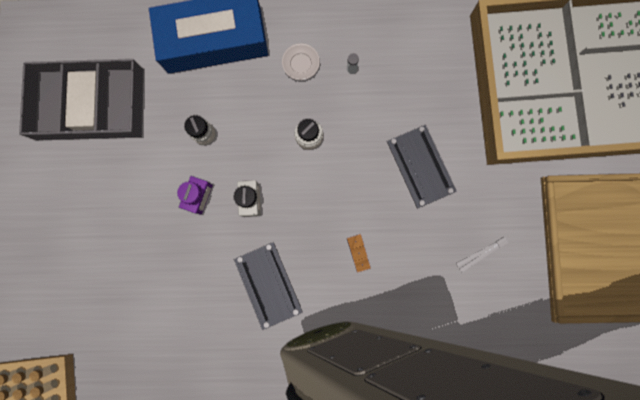

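View pics/side0.png

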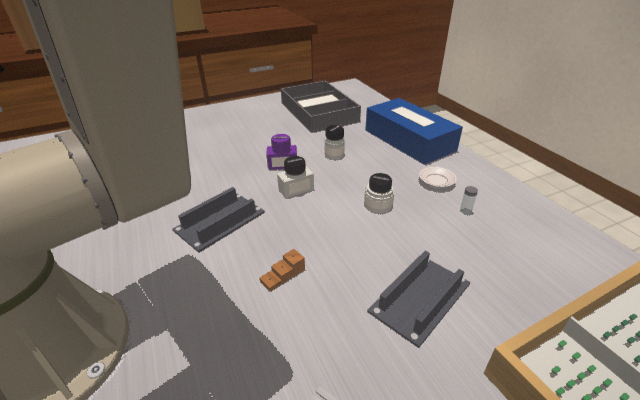

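The pictures show these candidates (top-view pixels):
- **Jar:** the white oblong at (247,198). Not wanted are the purple look-alike (194,195) and the round jars (197,128) and (308,132).
- **Jig:** (421,166) or (268,286). Image right is −y, so the one farthest right is (421,166), which is (419,297) in the side view.

A close crop will check both choices.

```bash
python3 - <<'E'
s=open('h.py').read()
s=s.replace('from rig import arm','from rig import arm\nfrom scipy.spatial.transform import Rotation as Ro').replace('np.array(m["rotation"],float)','Ro.from_euler("xyz",m["rotation"],degrees=True).as_matrix()')
open('h.py','w').write(s)
E
python3 - <<'E'
from h import *
np.set_printoptions(precision=1,suppress=True)
print("base px",proj("top",[[0,0,0],[500,0,0]]))
print("jar approx",plane("top",[[247,198]],40),plane("side",[[296,178]],40))
print("jig approx",plane("top",[[421,166]],6),plane("side",[[419,297]],6))
t=cv2.imread("pics/top0.png");s=cv2.imread("pics/side0.png")
def c(im,x,y,w=50): return cv2.resize(im[y-w+10:y+w-10,x-w:x+w],(400,320),interpolation=cv2.INTER_NEAREST)
cv2.imwrite("pics/crop.png",np.vstack([np.hstack([c(t,247,195,30)[:, :],c(s,296,177,30)]),np.hstack([c(t,421,166,60),c(s,419,297,65)])])[:600] if 0 else
 cv2.resize(np.vstack([np.hstack([c(t,247,195,30),c(s,296,177,30)]),np.hstack([c(t,421,166,60),c(s,419,297,65)])]),(740,592)))
E
```

```text
base px [[358.4 430.1]
 [351.2 185.9]]
jar approx [[474.3 217.3  40. ]] [[471.5 203.4  40. ]]
jig approx [[ 538.4 -149.9    6. ]] [[ 535.5 -152.1    6. ]]
```

View pics/crop.png

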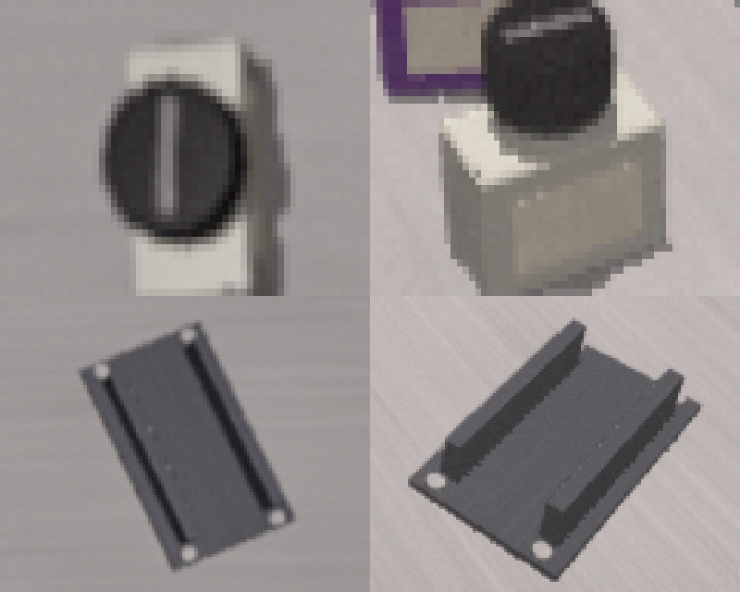

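The crop shows the white oblong jar (top view, long side up-down in the image, bar on the lid centred near (247,196)). It also shows the right-hand channel, empty, with four light dots on its plate and two rails. Next I measure both.

```bash
cat > meas.py <<'E'
from h import *
np.set_printoptions(precision=1,suppress=True)
def comp(mask,x,y):
    n,l,st,ce=cv2.connectedComponentsWithStats(mask.astype(np.uint8),connectivity=8)
    ys,xs=np.nonzero(l); i=np.argmin((xs-x)**2+(ys-y)**2); return l==l[ys[i],xs[i]]
def pts(m): ys,xs=np.nonzero(m); return np.c_[xs,ys].astype(float)
def rect(n,m,z):
    w=plane(n,pts(m),z)[:,:2].astype(np.float32); (c,s,a)=cv2.minAreaRect(w)
    if s[0]<s[1]: s=s[::-1]; a+=90
    return np.array(c),np.array(s),(a+90)%180-90
def lid(im,x,y,r=16,th=75):
    g=im.max(2); d=np.zeros(g.shape,bool); d[y-r:y+r,x-r:x+r]=(g<th)[y-r:y+r,x-r:x+r]
    d=comp(d,x,y); hull=cv2.convexHull(pts(d).astype(np.int32)); f=np.zeros(g.shape,np.uint8); cv2.fillConvexPoly(f,hull,1)
    f=cv2.erode(f,np.ones((3,3)))  # inner
    bar=(f>0)&(g>85)
    return d,bar,g
E
python3 - <<'E'
from meas import *
t=cv2.imread("pics/top0.png");s=cv2.imread("pics/side0.png")
dt,bt,gt=lid(t,247,196);ds,bs,gs=lid(s,294,168)
for n,d,b in(("top",dt,bt),("side",ds,bs)):
    print(n,"lid bbox",cv2.boundingRect(pts(d).astype(np.int32)),"bar n",b.sum(),pts(b).mean(0),cv2.boundingRect(pts(b).astype(np.int32)))
P,e=tri("top","side",pts(bt).mean(0),pts(bs).mean(0));print("bar centre",P,e)
b=plane("top",pts(bt),76)[:,:2];u=np.linalg.svd(b-b.mean(0))[2][0];print("bar ang",np.degrees(np.arctan2(u[1],u[0])))
lo=t.min(2); m=np.zeros(lo.shape,bool); m[175:222,230:270]=(lo>185)[175:222,230:270]
print("jar white vals",t[185,[238,240,244,250,254,258,261]].min(1),t[211,[236,240,244,250,254,258,261]].min(1), t[180:190,230].min(1))
for th in(175,185,195,200): 
    mm=np.zeros_like(m); mm[176:222,230:268]=(lo>th)[176:222,230:268]; print(th,mm.sum(),rect("top",mm,45))
J=comp((t.max(2)<110)&(np.arange(640)>380)&(np.arange(640)<462)&((np.arange(400)>115)&(np.arange(400)<215))[:,None],421,166)
J=cv2.morphologyEx(J.astype(np.uint8),cv2.MORPH_CLOSE,np.ones((5,5)))>0
print("jig",rect("top",J,6))
J=comp((s.max(2)<125)&(np.arange(640)>350)&(np.arange(640)<480)&((np.arange(400)>245)&(np.arange(400)<345))[:,None],420,300)
# dots
for n,im,(x0,x1,y0,y1) in(("top",t,(388,456,124,210)),("side",s,(370,470,285,342))):
    g=im.min(2); k=np.zeros(g.shape,np.uint8); k[y0:y1,x0:x1]=(g>130)[y0:y1,x0:x1]
    N,l,st,ce=cv2.connectedComponentsWithStats(k,connectivity=4)
    for i in range(1,N):
        if 6<st[i,4]<60: print(n,ce[i],st[i,4],plane(n,[ce[i]],6)[0])
E
```

```text
top lid bbox (234, 186, 23, 21) bar n 48 [243.5 195.9] (242, 188, 4, 16)
side lid bbox (284, 156, 21, 19) bar n 24 [294.3 159.9] (288, 158, 14, 5)
bar centre [474.5 216.8  77.2] 1.074568213313197
bar ang 177.20423821837224
jar white vals [176 153 111 178 187  73 143] [150 185 186 189 191  80  84] [151 153 152 151 152 151 151 153 152 151]
175 150 (array([475. , 216.5]), array([66.3, 35. ]), 1.9726536273956299)
185 73 (array([474.6, 215.3]), array([64. , 30.8]), -0.303131103515625)Traceback (most recent call last):
  File "<stdin>", line 11, in <module>
  File "meas.py", line 8, in rect
    w=plane(n,pts(m),z)[:,:2].astype(np.float32); (c,s,a)=cv2.minAreaRect(w)
      ~~~~~^^^^^^^^^^^^
  File "h.py", line 14, in plane
    p,d=rays(n,px); return p+d*((z-p[2])/d[:,2])[:,None]
        ~~~~^^^^^^
  File "h.py", line 11, in rays
    _,K,p,R=model(n); u=und(n,px)
                        ~~~^^^^^^
  File "h.py", line 9, in und
    return cv2.undistortPoints(np.array(px,float).reshape(-1,1,2),K,d).reshape(-1,2)
           ~~~~~~~~~~~~~~~~~~~^^^^^^^^^^^^^^^^^^^^^^^^^^^^^^^^^^^^^^^^
cv2.error: OpenCV(4.12.0) /io/opencv/modules/calib3d/src/undistort.dispatch.cpp:347: error: (-215:Assertion failed) CV_IS_MAT(_src) && CV_IS_MAT(_dst) && (_src->rows == 1 || _src->cols == 1) && (_dst->rows == 1 || _dst->cols == 1) && _src->cols + _src->rows - 1 == _dst->rows + _dst->cols - 1 && (CV_MAT_TYPE(_src->type) == CV_32FC2 || CV_MAT_TYPE(_src->type) == CV_64FC2) && (CV_MAT_TYPE(_dst->type) == CV_32FC2 || CV_MAT_TYPE(_dst->type) == CV_64FC2) in function 'cvUndistortPointsInternal'
```

Run:
```python
from meas import *
t=cv2.imread("pics/top0.png");s=cv2.imread("pics/side0.png")
lo=t.min(2)
for th in(162,168,175,180):
    mm=np.zeros(lo.shape,bool); mm[176:222,230:268]=(lo>th)[176:222,230:268]; print(th,mm.sum(),rect("top",mm,45))
J=comp((t.max(2)<110)&(np.arange(640)>380)&(np.arange(640)<462)&((np.arange(400)>115)&(np.arange(400)<215))[:,None],421,166)
J=cv2.morphologyEx(J.astype(np.uint8),cv2.MORPH_CLOSE,np.ones((5,5)))>0
print("jig",rect("top",J,6))
D={}
for n,im,(x0,x1,y0,y1) in(("top",t,(388,456,124,210)),("side",s,(370,470,285,342))):
    g=im.min(2); k=np.zeros(g.shape,np.uint8); k[y0:y1,x0:x1]=(g>125)[y0:y1,x0:x1]
    N,l,st,ce=cv2.connectedComponentsWithStats(k,connectivity=4); D[n]=[]
    for i in range(1,N):
        if 4<st[i,4]<60: D[n].append(ce[i]);print(n,ce[i],st[i,4],plane(n,[ce[i]],6)[0])
for a in D["top"]:
    for b in D["side"]:
        P,e=tri("top","side",a,b)
        if e<6: print("dot",P,e)
```

```text
162 204 (array([475.3, 216.3]), array([70. , 35.5]), 1.9026668071746826)
168 178 (array([474.6, 216.4]), array([68. , 35.2]), 1.9726533889770508)
175 150 (array([475. , 216.5]), array([66.3, 35. ]), 1.9726536273956299)
180 122 (array([474.6, 216.4]), array([64.2, 32.9]), -0.0743408203125)
jig (array([ 538.5, -149.5]), array([158.7,  92.5]), 22.032014846801758)
top [450.5 190.2] 18 [ 484.6 -209.7    6. ]
top [421.8 202.5] 20 [ 459.9 -148.     6. ]
side [376.5 310. ] 28 [ 461.4 -144.5    6. ]
side [413.9 335.6] 35 [ 486.4 -205.9    6. ]
dot [ 484.  -208.3   10.7] 0.04226378192140608
dot [ 459.4 -147.    10.2] 0.049342503059803595
```

Measured so far:
- **Jar:** centre (475, 216.5), yaw about 2°. The lid-top bar is at z≈77, against 76 in the text.
- **Jig:** centre (538.5, −149.5), yaw 22°. The plate measures 159×92 against 160×92, and its dots are at z≈10 within calibration (6 in the text).

Both fit the description and are within reach, so I grasp the lid across the jar's width.

Run:
```python
from meas import *
x,y,yaw=474.8,216.5,-178.3
for p,Y in(((x,y,180),yaw),((x,y,46),yaw),((538.5,-149.5,180),-158),((538.5,-149.5,52),-158),((538.5,-149.5,52),103)):
    print(arm.solve_ik(p,[180,0,Y]))
arm.move_pose([x,y,130],[180,0,yaw]); print(arm.get_t(),arm.get_joints())
print(arm.move_linear([x,y,46],force_limit=12,speed=100),arm.get_eef_pos(),arm.get_t())
arm.gripper_close(squeeze=60)
print(arm.get_t(),arm.get_grip_width(),arm.get_finger_force(),arm.get_contact_force())
print(arm.move_linear([x,y,150],speed=120),arm.get_grip_width(),arm.get_contact_force(),arm.get_t())
cv2.imwrite("pics/lift_s.png",arm.read_camera("side"));cv2.imwrite("pics/lift_t.png",arm.read_camera("top"))
cv2.imwrite("pics/lift.png",cv2.imread("pics/lift_s.png"))
```

```text
[ 15.7  13.3 -10.9  65.8   0.   14. ]
[ 15.7  19.8 -22.5  47.7   0.   14. ]
[-23.7  17.3  -5.5  67.2   0.  -45.7]
[-23.7  22.9 -16.6  50.4   0.  -45.7]
[-23.7  22.9 -16.6  50.4   0.   53.3]
2.8583 [ 15.6  15.2 -15.7  59.1  -0.   14. ]
False [475.3 216.6  46.5] 3.85
4.325 0.4963522849042916 60.322937965393066 [-1.6  1.5  5.3]
False 0.5003743928166066 [-0.5  0.9 -2.9] 5.3417
```

View pics/lift.png

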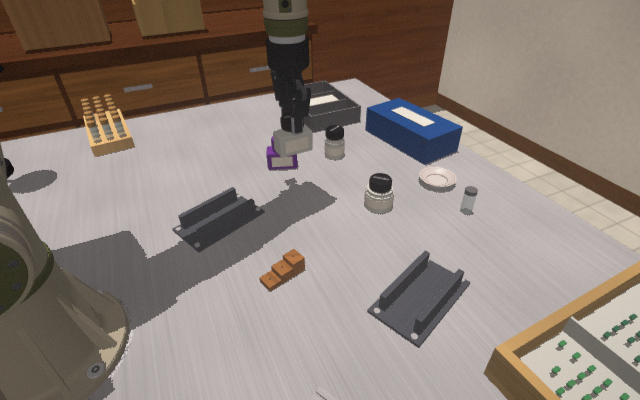

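The side view shows the jar hanging level in the gripper, its body at (292,140). Next I carry it over the channel and look before inserting it.

Run:
```python
from meas import *
x,y=538.5,-149.5; Y=22-178.3-1.7
arm.move_linear([x,y,150],[180,0,Y],speed=160); print(arm.get_t())
arm.move_linear([x,y,96],speed=100); print(arm.get_t(),arm.get_eef_pos(),arm.get_ee_rot(),arm.get_grip_width())
s=arm.read_camera("side");t=arm.read_camera("top");cv2.imwrite("pics/pre_s.png",s);cv2.imwrite("pics/pre_t.png",t)
a=cv2.resize(s[200:350,345:495],(400,400),interpolation=cv2.INTER_NEAREST);b=cv2.resize(t[110:230,360:480],(400,400),interpolation=cv2.INTER_NEAREST)
cv2.imwrite("pics/pre.png",np.hstack([a,b]))
```

```text
7.9167
8.6083 [ 538.8 -149.5   96.3] [-180.    0. -158.] 0.4960396881002085
```

View pics/pre.png

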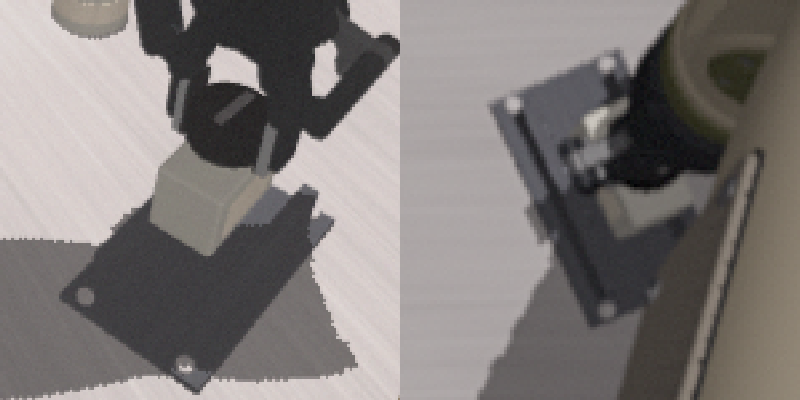

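The side crop shows the jar level above the channel. Its end-face bottom corners are at about (423,295) and (401,282.5) in the side view, and I check these numerically before lowering.

Run:
```python
from meas import *
c=np.array([538.5,-149.5,0]);a=np.radians(22);R=np.array([[np.cos(a),-np.sin(a)],[np.sin(a),np.cos(a)]])
E=[[*(c[:2]+R@[-36,s*20]),49.8] for s in(-1,1)]
print("expected px",proj("side",E))
w=plane("side",[[423,295.3],[401.3,282.5]],49.8)[:,:2]; print("seen in jig frame",(w-c[:2])@R)
```

```text
expected px [[422.8 297.4]
 [399.4 283. ]]
seen in jig frame [[-32.4 -18.2]
 [-33.2  18.5]]
```

The seen corners match: centred to about 0.2 mm across the channel, and yaw within about 1°. I lower the jar until it touches the floor, then turn it.

Run:
```python
from meas import *
x,y,Y=538.5,-149.5,-158.
h=arm.move_linear([x,y,62],speed=80,force_limit=12); print(h,arm.get_eef_pos(),arm.get_contact_force(),arm.get_t())
if not h:
    h=arm.move_linear([x,y,49],speed=25,force_limit=5); print(h,arm.get_eef_pos(),arm.get_contact_force(),arm.get_t())
```

```text
False [ 538.5 -149.5   61.9] [ 0.1  0.8 -1.7] 9.2833
True [ 538.9 -149.6   52.7] [-0.6  0.8  5.9] 9.7167
```

Contact came at z=52.7, where 52.5 was expected for the floor, so the jar is standing on the channel's floor. Now I turn clockwise in steps.

Run:
```python
from meas import *
p=list(arm.get_eef_pos()); p[2]=52.7
for d in(10,40,70,100):
    arm.move_linear(p,[180,0,-158-d]); print(d,arm.get_ee_rot()[2],arm.get_ft_torque(),arm.get_contact_force(),arm.get_grip_width(),arm.get_t())
s=arm.read_camera("side");cv2.imwrite("pics/tight.png",cv2.resize(s[220:340,345:495],(800,600)[:1]+(640,) if 0 else (750,600),interpolation=cv2.INTER_NEAREST));cv2.imwrite("pics/tight_s.png",s)
```

```text
10 -167.8425489552903 [-0.3 -0.2 -0. ] [ 0.8 -1.8 -0.6] 0.5012536683300545 10.0417
40 162.13755994423266 [-0.7  0.2  0.1] [-0.4 -2.9  0.5] 0.4980425612892427 10.7167
70 132.1229066355287 [-0.7  0.5  0. ] [-1.3 -2.8  2.8] 0.4980379579499887 11.3917
100 102.12684916995599 [-0.1  0.7 -0.1] [-0.7  0.1  4.3] 0.49622539375708913 12.0667
```

View pics/tight.png

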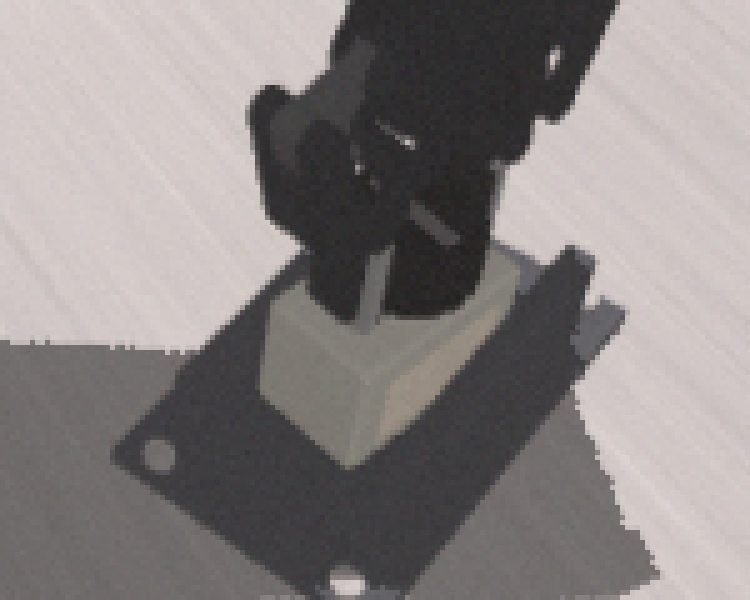

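The bar and lid have turned with the gripper and the body has stayed in the channel, slightly rotated. I read its yaw from the top-face corners (418,295), (399,278.6) and (449,273).

Run:
```python
from meas import *
c=np.array([538.5,-149.5]);a=np.radians(22);R=np.array([[np.cos(a),-np.sin(a)],[np.sin(a),np.cos(a)]])
w=(plane("side",[[418,295],[399,278.6],[449,273]],51)[:,:2]-c)@R; print(w)
ang=lambda v:np.degrees(np.arctan2(v[1],v[0]))
print("yaw from long edge",ang(w[2]-w[0]),"from end edge",ang(w[1]-w[0])-90)
```

```text
[[-37.8 -12.9]
 [-30.   24.8]
 [ 31.2 -25.4]]
yaw from long edge -10.257019844425242 from end edge -11.696965789048946
```

The jar turned about 10.5° before the rails held it, so the lid is about 89.5° tighter. I turn the jar back straight, since it follows its lid freely, then release, retreat and look.

Run:
```python
from meas import *
p=list(arm.get_eef_pos()); p[2]=52.7
arm.move_linear(p,[180,0,102+10.5]); print(arm.get_ee_rot(),arm.get_eef_pos(),arm.get_contact_force(),arm.get_t())
arm.let_go(); arm.move_linear([p[0],p[1],160],speed=100)
arm.move_pose([430,0,300],[180,0,112]) if 0 else arm.move_linear([400,-330,230],speed=200)
print(arm.get_t(),arm.get_contact_force())
s=arm.read_camera("side");t=arm.read_camera("top");cv2.imwrite("pics/end_s.png",s);cv2.imwrite("pics/end_t.png",t)
a=cv2.resize(s[220:340,355:475],(400,400),interpolation=cv2.INTER_NEAREST);b=cv2.resize(t[110:230,360:480],(400,400),interpolation=cv2.INTER_NEAREST)
cv2.imwrite("pics/end.png",np.hstack([a,b]))
lo=t.min(2)
for th in(150,162,170,178):
    m=np.zeros(lo.shape,bool); m[136:196,395:447]=(lo>th)[136:196,395:447]
    c,sz,an=rect("top",m,51); print(th,m.sum(),c,sz,an)
```

```text
[-180.    -0.1  112.6] [ 537.9 -148.1   52.8] [-2.9  1.3  7.5] 12.45
15.5167 [ 0.5 -0.4  0.1]
150 726 [ 531.1 -139.3] [123.  103.7] -2.2858123779296875
162 196 [ 537.6 -148.9] [68.  36.3] 18.66628074645996
170 166 [ 538.1 -148.9] [66.4 34.1] 18.320323944091797
178 76 [ 537.5 -149. ] [63.5 33. ] 17.673063278198242
```

View pics/end.png

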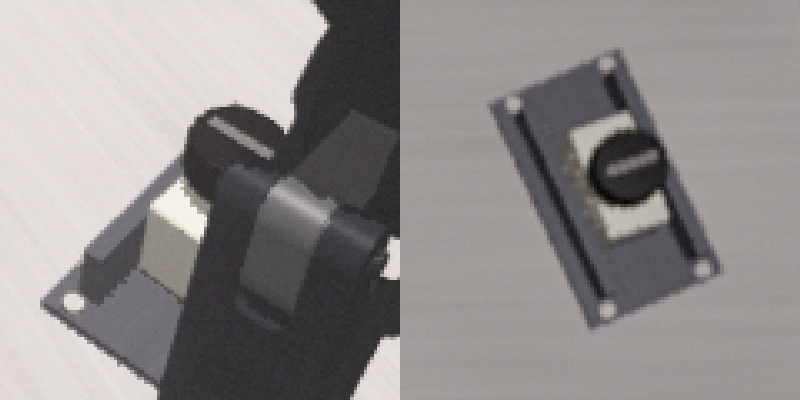

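The top view shows the jar upright in the channel at (425,162), lid on, about 3.5° off the rails. I check the lid angle from its bar.

Run:
```python
from meas import *
t=cv2.imread("pics/end_t.png")
d,b,g=lid(t,428,161,17); q=plane("top",pts(b),82)[:,:2];u=np.linalg.svd(q-q.mean(0))[2][0]
an=np.degrees(np.arctan2(u[1],u[0])); print(b.sum(),pts(b).mean(0),q.mean(0),"bar",an,"lid cw rel. jar",(18.5-an)%180, "start",(1.9-177.2)%180)
```

```text
117 [433.1 165.3] [ 524.5 -156.5] bar -151.2345904029881 lid cw rel. jar 169.7345904029881 start 4.700000000000017
```

Run:
```python
from meas import *
t=cv2.imread("pics/end_t.png"); g=t.min(2)
yy,xx=np.mgrid[:400,:640]
for r,th in((9,75),(8,85),(9,95)):
    b=(np.hypot(xx-429,yy-159)<r)&(g>th); q=plane("top",pts(b),82)[:,:2];u=np.linalg.svd(q-q.mean(0))[2][0]
    an=np.degrees(np.arctan2(u[1],u[0])); print(b.sum(),pts(b).mean(0),q.mean(0),"bar",an,"rel",(18.5-an)%180)
```

```text
54 [429.  158.6] [ 538.  -149.3] bar -70.42231276365962 rel 88.92231276365962
46 [429.  158.3] [ 538.5 -149.4] bar -71.7963254807996 rel 90.2963254807996
38 [428.8 158.4] [ 538.3 -149. ] bar -72.44468270686909 rel 90.94468270686909
```

The jar is within 1 mm of the channel's centre and about 3.5° off the rails, well inside its 10° of play. The lid is about 86–90° tighter and the robot is clear, so I hand in.

```bash
python3 -c "
from rig import arm
print(arm.finish_job(), arm.get_t())"
```

```text
the job is handed in; nothing more can be done
the job is handed in; nothing more can be done
```

I handed the job in: the oblong jar stands upright on the floor of the right-hand channel, within about 1 mm of its middle and about 3.5° off the rails, with its lid about 86–90° tighter clockwise and the robot clear at about 16 of 40 s; the verdict was not shown.

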